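# Show the round biscuits, then close the lid softly

### The job

On the shop counter stand two lidded biscuit bins; at the one with the round biscuits (yellow lever), press the lever all the way down with the fingertips so that its lid swings fully open, and keep it open for a good two seconds so a customer can look in. Then let the lever come up slowly under your fingers so that the lid eases shut without ever falling or slamming, and take the hand away. Do not touch the lid, do not pick anything up, and leave the other bin and everything else on the counter as it is.

Things in the scene. Friction and masses are not known exactly. Their poses are not given: they have to be found in the camera images.
- round_bin: Bin with round brown biscuits: open-topped box 190 mm deep (its x), 180 mm wide (its y), 130 mm tall, fixed to the counter, white with red trim, clear red-framed lid hinged on its far (+x) rim; origin at the centre of its underside; its lever sticks out in front, towards its -x. Which of the two bins is on the left varies.
- round_lever (a joint): Angle of the round-biscuit bin's lever (18 mm steel arm, yellow pad at its end): 0 at rest (up), 0.45 rad fully down. Pivot 100 mm in front of the bin's centre, 85 mm above the table, axis along the bin's y, 115 mm from the pad. Takes 2 to 9 N; nothing holds it down, the lid's weight drives it up, fast if let go. Over 0.6 rad/s upwards (70 mm/s at the pad) counts as letting the lid fall.
- round_pad (a point): Yellow pad at the lever's end, 44 mm wide (along the bin's y), 36 mm long, 12 mm thick: the point is the centre of its top face; at rest the pad is 121 mm above the table, tilted 15 degrees with its free edge higher, and pushed straight down it sinks 51 mm to its stop (moving under 5 mm horizontally). 115 mm in front of the bin.
- round_lid_mid (a point): Centre of the top of the round-biscuit bin's lid, a clear panel 190 by 180 mm, about 138 mm above the table when shut. The lid is linked to the lever and turns 2.44 times as far: level when shut, tilted 1.1 rad when fully open. Its front edge swings up and back, away from the lever. It has no damper.
- stick_bin: The other bin, with stick-shaped golden biscuits and a green lever, not to be operated: open-topped box 190 mm deep (its x), 180 mm wide (its y), 130 mm tall, fixed to the counter, white with red trim, clear red-framed lid hinged on its far (+x) rim; origin at the centre of its underside; its lever sticks out in front, towards its -x.
- stick_lever (a joint): Angle of the other bin's green-ended lever, 0 at rest (lid shut); it must stay there.
- jar: Loose amber glass jar with a red cap, 68 mm across, 85 mm tall, between the bins; origin under its centre.
- bell: Loose brass counter bell, 76 mm across, 46 mm tall; origin under its centre.
- packet_pink: Loose biscuit packet with a pink label, 80 by 130 by 30 mm; origin under its centre.
- packet_yellow: Loose biscuit packet with a yellow label, 80 by 130 by 30 mm, close to the robot; origin under its centre.
- calculator: Loose black calculator, 130 by 80 by 19 mm; origin under its centre.
- tub: Loose round biscuit tub with a white lid, 100 mm across, 75 mm tall; origin under its centre.
- sanitiser: Loose hand-sanitiser bottle with a blue cap, 60 mm across, 110 mm tall; origin under its centre.

How it is judged:
On the way, in this order (a step that is already met when the one before it is completed fails the run):
1. the fingers hold the lever pressed and the round-biscuit bin's lid stands fully open (over 0.95 rad) for 1.7 s (angle between round_lid_mid's own z axis and vertical above 0.95 rad and contact force between the fingers and round_lever above 0.3 N), for 1.7 s.
2. the lid is let down to shut (under 0.04 rad) (angle between round_lid_mid's own z axis and vertical below 0.04 rad), for 0.2 s.
At the end, for the whole second after the job is handed in: The round-biscuit bin's lid is shut again (under 0.04 rad) after having been held open by the lever, the other bin's lid is shut, and every loose thing is within 15 mm of where it was (angle between round_lid_mid's own z axis and vertical below 0.04 rad and value of joint stick_lever below 0.02 rad and distance of each of jar, bell, packet_pink, packet_yellow, calculator, tub, sanitiser from where it was at the start of the episode below 0.015 m); the robot touches nothing.
It fails at once if the lid falls or slams (the lever springs up faster than 0.6 rad/s, that is the lid closes faster than 1.5 rad/s) (velocity of joint round_lever below -0.6 rad/s).
It fails at once if the robot touches the lid (over 0.5 N) (contact force between any of the fingers, the arm and round_lid above 0.5 N).
It fails at once if the other bin is opened (value of joint stick_lever above 0.05 rad).
It fails at once if a loose thing on the counter is shifted more than 15 mm or picked up (distance of any of jar, bell, packet_pink, packet_yellow, calculator, tub, sanitiser from where it was at the start of the episode above 0.015 m).
It also fails if it takes over 40 s, if anything falls off the work surface, if the arm or the gripper's body presses on something with over 40 N, if the wrist force passes 120 N, or if a joint passes its speed limit or range.

### The arm

A 6-joint arm with a two-finger parallel gripper is mounted at the origin on the work surface. World frame = base frame: x ahead of the robot, y to its left, z up, the work surface at z = 0. Lengths are in m, angles in rad, forces in N, time in s.
With the tool pointing down it reaches from about 0.425 to 0.95 m from the base axis. Payload 3.5 kg.
Tool frame: the origin (TCP) lies on the centre line of the jaws, within the pads' length; the fingertips stand 8 mm ahead of it and the grasp point (between the pads) lies 11 mm behind it; z points along the fingers, y is the line along which they close (so a half turn about z gives the same grasp; the last joint's range is limited). The gripper opens to 85 mm and grips with 20 to 120 N. Pads are 22 mm wide; open, the fingers measure 114 mm over their backs; the gripper's body (76 mm by 85 mm) begins 54 mm behind the grasp point. The pads swing forward as they close: fully open they stand 13 mm farther back than shut.
Start: joints at [1.041, 0.286, 1.577, -0, 1.279, -0.15], TCP at [0.25, 0.627, 0.201] pointing down, gripper open.
Joint ranges: [-2.77, 2.77], [-0.9, 2.22], [0.21, 2.48], [-1.53, 4.67], [0.24, 2.81], [-2.84, 2.84]. Speed limits (rad/s): [2.79, 2.79, 3.14, 3.14, 3.14, 3.14].

### API

Orientations are given as a unit quaternion [x, y, z, w].
In Python, from plant import ctrl gives the robot as it stands. The module is installed in compiled form; this text tells all that it offers.
- The arm moves only by the tool send_rows, never from a script. Its argument "steps" is a list of rows, each a list of 5 numbers: the shift along the tool's x, y, z in m, then the turn about the tool's z in degrees, then the opening, from -1 (shut) to 1 (fully open). A call has 1 to 12 rows; each row is the pose to reach, as a shift and turn from the pose commanded when the call began, along the tool's axes at that moment; what a row does not reach only later rows make up. A row lasts 1/10 s, in which the tool goes at most 50 mm and 8.59 degrees, less where a joint would pass 70% of its speed; a pose out of reach is approached as far as the arm can. A call with a gripper value outside its range is refused whole. The fingers move at their own pace and stop on an object; "squeeze" is the grip in N (left out, the last holds). Time passes only in rows, so rows that repeat a pose let the fingers close. It gives the time, the measured TCP pose, the force, the opening and the grip force at its end, in the units of the state.
- ctrl.get_state(): the state, without advancing time (a new reading comes with each control period).
- ctrl.read_camera(name): name is "scene" or "top"; returns the picture (384x512x3 uint8, red, green, blue); there is no depth.
- ctrl.calibration(name): a dict with "intrinsics" (3x3 intrinsics, pixels), "extrinsics" (4x4, takes a point from world to camera coordinates). Camera axes: x right, y up, looking along -z (the intrinsics and any distortion apply to the point x, -y, -z); pixel columns grow to the right and rows downward; lengths in m; the calibration is good to about 2 mm. A picture is of the moment at which its call begins. calibration takes no time and is no camera call.
- ctrl.sign_off(): hands the job in; it is judged then, once.
The state is a dict: "time": time; "qpos": joint angles; "dq": joint speeds; "joint_efforts": joint torques, N m; "eef_pos": TCP position; "tcp_rot": TCP orientation; "contact_force": force on the tool from outside, world axes, zero at the start; "wrist_torque": the same for the moment, N m; "opening": opening from 0.0 (shut) to 1.0 (fully open); "finger_force": force on a finger pad.
Only numpy, scipy, OpenCV 4.12 (cv2) and the standard library are available. Lean on these libraries where they do the work, as an engineer would, in place of code of your own. Each camera call takes 0.05 s, during which the arm holds its last target. There are 200 camera calls.

## Working session

There is one attempt and no reset: what is moved stays moved. The work goes in short steps, Python scripts to look and compute and a tool call to move; the robot and the scene stay as the last step left them, time stands still between calls to the robot, and variables do not carry over. Pictures are saved under pics/ and viewed, at most 10 in all, crops included, and the job is handed in when it is done.

Besides the shell and the picture viewer there is one more tool, called as name(argument=value, ...) on one line, values as JSON. send_rows: Moves the arm, as the interface text tells. Its arguments: {"type":"object","properties":{"steps":{"type":"array","items":{"type":"array","items":{"type":"number"}}},"squeeze":{"type":"number"}},"required":["steps"]}

```bash
mkdir -p pics; python3 - <<'E'
from plant import ctrl
import cv2
for n in("scene","top"):
    cv2.imwrite(f"pics/{n}0.png",ctrl.read_camera(n)[:,:,::-1]); c=ctrl.calibration(n);print(c["intrinsics"],c["extrinsics"],[k for k in c])
s=ctrl.get_state();print(s)
E
```

```text
[[436.72975733   0.         257.3820207 ]
 [  0.         436.72975733 196.32843324]
 [  0.           0.           1.        ]] [[-0.80646388  0.59116122  0.0120174   0.4524239 ]
 [-0.47421817 -0.65880236  0.58403474  0.19235638]
 [ 0.35317579  0.46530406  0.8116397  -1.87750659]
 [ 0.          0.          0.          1.        ]] ['intrinsics', 'extrinsics']
[[374.49921309   0.         256.56396628]
 [  0.         374.49921309 192.32240268]
 [  0.           0.           1.        ]] [[ 0.02170917 -0.99974811  0.00569497 -0.00530512]
 [ 0.99793383  0.02201361  0.06036111 -0.58335541]
 [-0.06047127  0.00437281  0.99816036 -1.37791603]
 [ 0.          0.          0.          1.        ]] ['intrinsics', 'extrinsics']
{'time': 0.1, 'qpos': array([ 1.04099776e+00,  2.87137717e-01,  1.57801300e+00,  4.02102381e-05,
        1.27863815e+00, -1.49956154e-01]), 'dq': array([ 5.01325055e-04, -6.57925676e-04, -4.19277016e-03,  5.64607811e-05,
       -1.89541883e-03, -1.13790410e-04]), 'joint_efforts': array([ 1.61544453e-03, -4.07300770e+01, -2.93696970e+01, -9.54963571e-05,
        3.39154569e-03,  1.97735613e-05]), 'eef_pos': array([0.24987007, 0.62633799, 0.19955469]), 'tcp_rot': array([ 1.88787114e-01,  9.82017423e-01, -1.02887340e-03, -3.84223094e-04]), 'contact_force': array([0.35846741, 0.75678583, 0.02411663]), 'wrist_torque': array([-0.00738219,  0.05714215, -0.02745273]), 'finger_force': 0.0, 'opening': 0.9996223972723102}
```

View pics/scene0.png

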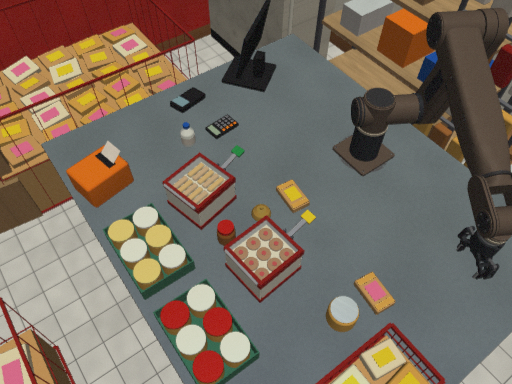

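View pics/top0.png

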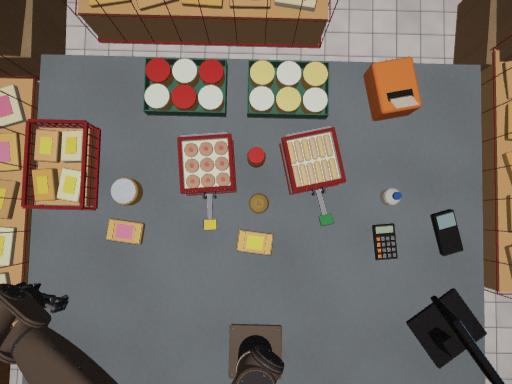

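The top view shows the round bin on the left with its yellow pad at about (210,225). The yellow packet is at (255,242), the bell at (259,203) and the robot hand at (45,298). In the scene view the pad is at about (308,217).

```bash
cat > h.py <<'E'
import numpy as np,cv2
from plant import ctrl
def ray(n,u,v):
    c=ctrl.calibration(n);K=np.array(c["intrinsics"]);E=np.array(c["extrinsics"]);R=E[:3,:3]
    p=np.linalg.solve(K,[u,v,1.]);return -R.T@E[:3,3],R.T@(p*[1,-1,-1])
def plane(n,u,v,z):
    o,d=ray(n,u,v);return o+d*(z-o[2])/d[2]
def blob(im,lo,hi,near,r=20):
    m=cv2.inRange(cv2.cvtColor(im,cv2.COLOR_RGB2HSV),lo,hi);k=np.zeros_like(m);cv2.circle(k,near,r,255,-1)
    n,l,s,c=cv2.connectedComponentsWithStats(m&k);i=1+np.argmax(s[1:,4]);return c[i],s[i],l==i
E
python3 - <<'E'
from h import *
rs=[]
for n,near in(("top",(210,225)),("scene",(308,217))):
    im=cv2.imread(f"pics/{n}0.png")[:,:,::-1]
    c,s,m=blob(im,(22,150,120),(36,255,255),near,12);print(n,c,s,plane(n,*c,.121));rs.append(ray(n,*c))
    if n=="top":
        c,s,m=blob(im,(0,120,60),(8,255,255),(207,164),45);print(s)
        cs=cv2.boxPoints(cv2.minAreaRect(np.argwhere(m)[:,::-1].astype(np.float32)))
        P=[plane(n,*q,.138) for q in cs];print(np.round(P,3));print([np.linalg.norm(P[i]-P[i-1]) for i in range(4)]);print("centre",np.mean(P,0))
        e=[P[i]-P[i-1] for i in range(4)];print([np.degrees(np.arctan2(v[1],v[0])) for v in e])
(o,d),(p,f)=rs;t=np.linalg.lstsq(np.c_[d,-f],p-o,rcond=None)[0];print(o+t[0]*d,p+t[1]*f)
im=cv2.imread("pics/top0.png")[150:270,150:290];cv2.imwrite("pics/c.png",cv2.resize(im,None,fx=5,fy=5))
E
```

```text
top [216.  227.5] [216 227   1   2   2] [0.45320992 0.14432654 0.121     ]
[177 134  59  61 863]
[[0.76  0.287 0.138]
 [0.777 0.097 0.138]
 [0.578 0.078 0.138]
 [0.561 0.267 0.138]]
[np.float64(0.2001380179700484), np.float64(0.19092713961958124), np.float64(0.20041716570253332), np.float64(0.18915134843011142)]
centre [0.66889924 0.18218842 0.138     ]
[np.float64(5.747987106230534), np.float64(-84.8244688374915), np.float64(-174.76055064358718), np.float64(95.08798649255903)]
scene [307.90178571 216.17857143] [301 210  15  14 112] [0.46662924 0.16930952 0.121     ]
[0.45182438 0.14828837 0.08192729] [0.44708738 0.15243211 0.08251543]
```

View pics/c.png

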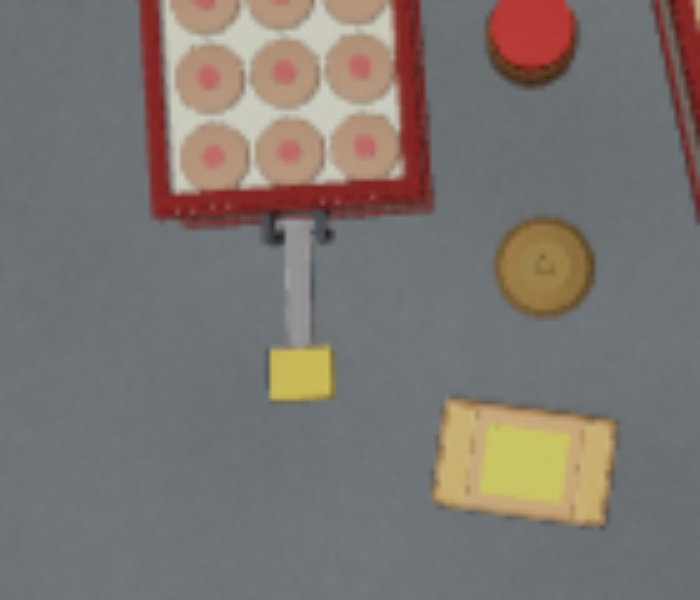

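```bash
cat >> h.py <<'E'
from scipy.spatial.transform import Rotation as Ro
def shift(target):
    s=ctrl.get_state();R=Ro.from_quat(s["tcp_rot"]).as_matrix();return R.T@(np.array(target)-s["eef_pos"]),R,s
E
python3 - <<'E'
from h import *
a=plane("top",210.2,224.6,.121);print(a)
(o,d),(p,f)=ray("top",210.2,224.6),ray("scene",307.9,216.2);t=np.linalg.lstsq(np.c_[d,-f],p-o,rcond=None)[0];print(o+t[0]*d,p+t[1]*f)
b=plane("top",257,243,.03);print("packet",b)
v,R,s=shift([a[0],a[1],.2]);print(v,R)
E
```

```text
[0.46268623 0.16448179 0.121     ]
[0.46244367 0.16549148 0.11237201] [0.46231981 0.16559843 0.11238801]
packet [0.39666915 0.00188019 0.03      ]
[-3.68895626e-01 -3.50025780e-01  1.77707289e-04] [[-9.28718556e-01  3.70783680e-01 -1.14310363e-03]
 [ 3.70785261e-01  9.28716734e-01 -1.87567048e-03]
 [ 3.66151465e-04 -2.16581596e-03 -9.99997588e-01]]
```

send_rows(steps=[[-0.01,-0.01,-0.005,-1,-1],[-0.03,-0.028,-0.01,-3,-1],[-0.06,-0.057,-0.01,-5,-1],[-0.09,-0.085,-0.01,-8,-1],[-0.12,-0.114,-0.01,-10,-1],[-0.15,-0.142,-0.01,-12,-1],[-0.18,-0.171,-0.01,-14,-1],[-0.21,-0.199,-0.01,-16,-1],[-0.24,-0.228,-0.01,-18,-1],[-0.265,-0.251,-0.01,-21,-1],[-0.28,-0.266,-0.01,-24,-1],[-0.285,-0.27,-0.01,-27,-1]], squeeze=30)

```text
time: 1.3
eef_pos: [0.4153, 0.2684, 0.2104]
tcp_rot: [-0.045, 0.999, -0.0, -0.0]
contact_force: [0.5, 0.8, -0.4]
opening: 0.0
finger_force: 0.0
```

```bash
python3 - <<'E'
from h import *
v,R,s=shift([.462,.164,.16]);print(v,R[:,1],s["eef_pos"],s["opening"],s["contact_force"],s["qpos"])
E
```

```text
[-0.03708588 -0.10815378  0.05041432] [-9.05722380e-02  9.95889654e-01 -6.83377493e-04] [0.41529896 0.26838745 0.21036348] 3.698185502226523e-05 [ 0.48487065  0.84006964 -0.39914258] [ 3.68518192e-01 -1.27399135e-01  1.99945524e+00 -5.09245993e-04
  1.27032270e+00 -1.29282356e+00]
```

send_rows(steps=[[-0.005,-0.015,0.0,0,-1],[-0.015,-0.045,0.0,0,-1],[-0.025,-0.075,0.005,0,-1],[-0.035,-0.1,0.02,0,-1],[-0.037,-0.108,0.04,0,-1],[-0.037,-0.108,0.05,0,-1],[-0.037,-0.108,0.05,0,-1]])

```text
time: 2.0
eef_pos: [0.4598, 0.1662, 0.1586]
tcp_rot: [-0.045, 0.999, -0.0, -0.002]
contact_force: [0.2, -0.3, 0.2]
opening: 0.003
finger_force: 0.0
```

```bash
python3 - <<'E'
from h import *
s=ctrl.get_state();print(s["eef_pos"],s["contact_force"])
a=cv2.resize(ctrl.read_camera("top")[180:260,150:270],None,fx=4,fy=4)
b=cv2.resize(ctrl.read_camera("scene")[150:230,250:370],None,fx=4,fy=4)
cv2.imwrite("pics/d.png",np.vstack([a,b])[:600,:,::-1])
E
```

```text
[0.45983773 0.16618226 0.15862   ] [ 0.16301774 -0.26719252  0.16512322]
```

View pics/d.png

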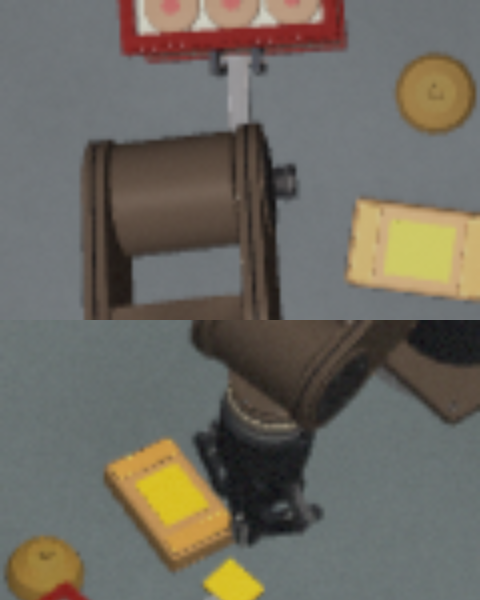

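The fingertips are right above the yellow pad (scene crop tip (250,535), pad (233,583)), which matches the expected projection. Going down.

send_rows(steps=[[0,0,0.01,0,-1],[0,0,0.02,0,-1],[0,0,0.026,0,-1],[0,0,0.03,0,-1],[0,0,0.034,0,-1],[0,0,0.038,0,-1],[0,0,0.042,0,-1],[0,0,0.046,0,-1],[0,0,0.05,0,-1]])

```text
time: 3.0
eef_pos: [0.4616, 0.1663, 0.1106]
tcp_rot: [-0.046, 0.999, 0.0, 0.0]
contact_force: [0.5, 0.6, 0.5]
opening: -0.002
finger_force: 0.0
```

```bash
python3 - <<'E'
from h import *
a=cv2.resize(ctrl.read_camera("top")[130:260,150:270],None,fx=4,fy=4)
b=cv2.resize(ctrl.read_camera("scene")[150:280,220:340],None,fx=4,fy=4)
cv2.imwrite("pics/e.png",np.hstack([a,b])[:600,:800+160,::-1][:, :960][:, :].copy() if 0 else cv2.resize(np.hstack([a,b])[:,:,::-1],(800,433)))
s=ctrl.get_state();print(s["eef_pos"],s["contact_force"],s["joint_efforts"])
E
```

```text
[0.46103528 0.16620839 0.11008753] [0.22511024 0.8812752  0.64647816] [-3.53791157e-02 -2.55455267e+01 -2.67668241e+01 -1.13698159e-03
 -3.71083198e-02  3.67277835e-06]
```

View pics/e.png

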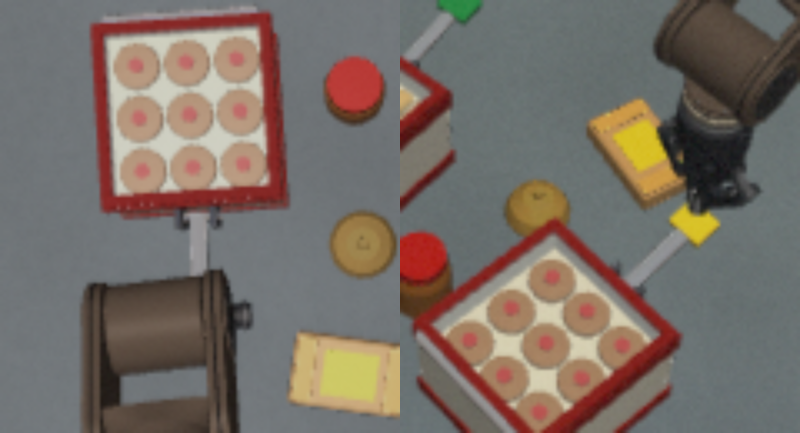

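```bash
python3 - <<'E'
from h import *
def proj(n,P):
    c=ctrl.calibration(n);E=np.array(c["extrinsics"]);q=E[:3,:3]@P+E[:3,3];u=np.array(c["intrinsics"])@(q*[1,-1,-1]);return u[:2]/u[2]
for P in([.461,.166,.102],[.461,.166,.121],[.461,.166,.094],[.461,.166,.11],[.4627,.1645,.121],[.446,.163,.12],[.43,.16,.102],[.48,.166,.126]): print(P,proj("scene",np.array(P)),proj("top",np.array(P)))
im=cv2.imread("pics/scene0.png")
b=ctrl.read_camera("scene")[:,:,::-1]
cr=lambda i:cv2.resize(i[185:235,280:340],None,fx=6.6,fy=6.6,interpolation=cv2.INTER_CUBIC)
cv2.imwrite("pics/f.png",np.hstack([cr(im),cr(b)]))
E
```

```text
[0.461, 0.166, 0.102] [307.94757347 217.69146524] [210.39305768 224.93648723]
[0.461, 0.166, 0.121] [308.51895667 214.75703767] [209.74280656 225.0836729 ]
[0.461, 0.166, 0.094] [307.71036817 218.90967006] [210.66122033 224.87578806]
[0.461, 0.166, 0.11] [308.18676847 216.46304198] [210.1215886  224.99793481]
[0.4627, 0.1645, 0.121] [307.87517034 214.70422487] [210.1948068  224.59585741]
[0.446, 0.163, 0.12] [311.18230295 212.26602026] [210.5245059  229.48248201]
[0.43, 0.16, 0.102] [313.47838902 212.31013475] [211.85997514 233.9230986 ]
[0.48, 0.166, 0.126] [304.51822631 216.62695418] [209.7312913  219.54815362]
```

View pics/f.png

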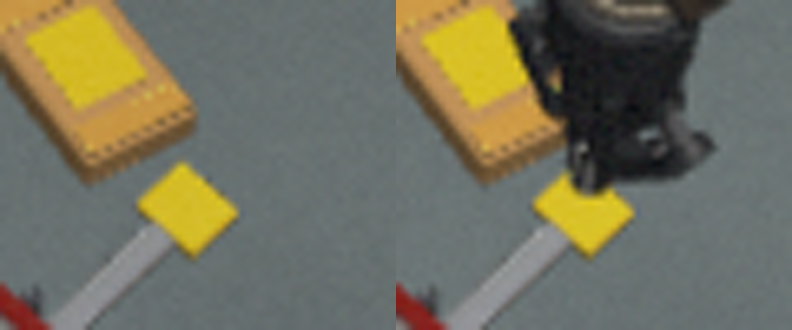

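The pad hasn't moved: it is still at (308,216). The tip, at about (308.6,213.8), covers its middle, so the fingertips are just above the pad and shorter than I assumed. I'll continue down slowly and watch the force.

send_rows(steps=[[0,0,0.003,0,-1],[0,0,0.006,0,-1],[0,0,0.008,0,-1],[0,0,0.01,0,-1]])

```text
time: 3.55
eef_pos: [0.4615, 0.1663, 0.1006]
tcp_rot: [-0.046, 0.999, -0.0, -0.0]
contact_force: [0.1, -0.0, 0.2]
opening: -0.0
finger_force: 0.0
```

```bash
python3 - <<'E'
from h import *
a=cv2.imread("pics/scene0.png")[:,:,::-1];b=ctrl.read_camera("scene")
for i in(a,b):
    c,s,m=blob(i,(22,150,120),(36,255,255),(308,217),14);print(c,s)
    for r in range(208,228): print(''.join('#' if m[r,q] else ('o' if i[r,q].max()<70 else '.') for q in range(294,330)))
cv2.imwrite("pics/g.png",b[:,:,::-1])
print(ctrl.get_state()["contact_force"])
E
```

```text
[307.90178571 216.17857143] [301 210  15  14 112]
....................................
....................................
.............##.....................
...........#####....................
..........#######...................
.........#########..................
........###########.................
.......#############................
.......##############...............
........##############..............
..........###########...............
...........#########................
............#######.................
.............#####..................
.............####...................
...............#....................
....................................
....................................
....................................
....................................
[307.83950617 217.44444444] [301 212  15  12  81]
............ooooooooooooooooo...oo..
............o.ooooooooooo.ooo...o...
............oooooooooooooooooo......
............ooooooooooooooooooo.....
...........#oo..oooooooooooooo......
.........###.o.ooooooooooooo........
........####.o.oo...................
.......######....###................
.......#######.######...............
........##############..............
..........###########...............
...........#########................
............#######.................
.............#####..................
.............####...................
...............#....................
....................................
....................................
....................................
....................................
[-0.70154582  0.22138412 -0.57616638]
```

send_rows(steps=[[0,0,0.003,0,-1],[0,0,0.006,0,-1],[0,0,0.008,0,-1],[0,0,0.01,0,-1]])

```text
time: 4.0
eef_pos: [0.4615, 0.1663, 0.0912]
tcp_rot: [-0.046, 0.999, -0.0, -0.0]
contact_force: [-1.6, -0.5, 4.6]
opening: -0.001
finger_force: 2.0
```

```bash
python3 - <<'E'
from h import *
b=ctrl.read_camera("scene")
c,s,m=blob(b,(22,150,120),(36,255,255),(308,217),14);print(c,s)
for r in range(208,230): print(''.join('#' if m[r,q] else ('o' if b[r,q].max()<70 else '.') for q in range(294,330)))
print(ctrl.get_state()["contact_force"])
E
```

```text
[307.69014085 217.88732394] [301 213  15  11  71]
...........ooooooooooo...oo.........
............oooooooooo.ooooo..ooo...
...........oo.ooooooooooooooo...o...
...........oo.ooooooooooo.ooo.......
............oooooooooooooooooo......
.........##..o.ooooooooooooooo......
........####.o.oooooooooooooo.......
.......#####oo.ooo....oo............
.......######..oo.###...............
........######.#######..............
..........###########...............
...........#########................
............#######.................
.............#####..................
.............####...................
..............##....................
....................................
....................................
....................................
....................................
....................................
....................................
[-1.14691206  1.09485861  3.13289183]
```

```bash
python3 - <<'E'
from h import *
b=ctrl.read_camera("scene")[:,:,::-1]
cv2.imwrite("pics/i.png",cv2.resize(b[160:235,265:345],None,fx=8,fy=8,interpolation=cv2.INTER_CUBIC)[:600])
E
```

```text
(no output)
```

View pics/i.png

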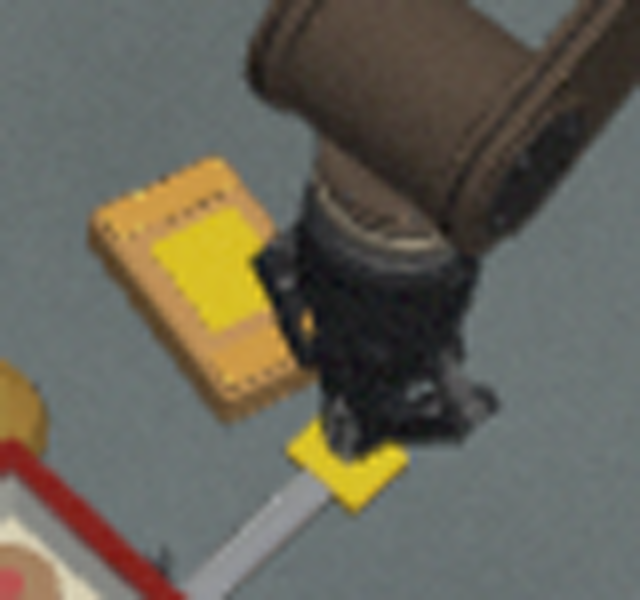

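The left fingertip, at (345,440) in the crop, rests on the yellow pad and force has begun (about 4 N). I'll press on gently and check that the pad follows.

send_rows(steps=[[0,0,0.003,0,-1],[0,0,0.006,0,-1],[0,0,0.009,0,-1],[0,0,0.012,0,-1],[0,0,0.015,0,-1]])

```text
time: 4.6
eef_pos: [0.4612, 0.1663, 0.0754]
tcp_rot: [-0.046, 0.999, -0.0, -0.0]
contact_force: [-2.3, -0.7, 5.1]
opening: 0.0
finger_force: 1.9
```

```bash
python3 - <<'E'
from h import *
b=ctrl.read_camera("scene");cv2.imwrite("pics/j.png",b[:,:,::-1])
c,s,m=blob(b,(22,150,100),(36,255,255),(308,220),14);print(c,s)
for r in range(208,236): print(''.join('#' if m[r,q] else ('o' if b[r,q].max()<70 else '.') for q in range(294,330)))
s=ctrl.get_state();print(s["contact_force"],s["wrist_torque"],s["eef_pos"])
t=ctrl.read_camera("top");cv2.imwrite("pics/jt.png",t[:,:,::-1])
a=cv2.imread("pics/top0.png")[:,:,::-1]
m=lambda i:cv2.inRange(cv2.cvtColor(i,cv2.COLOR_RGB2HSV),(0,120,60),(8,255,255))[125:200,170:245]
print(cv2.countNonZero(m(a)),cv2.countNonZero(m(t)),cv2.boundingRect(m(a)),cv2.boundingRect(m(t)))
E
```

```text
[307.93548387 219.77419355] [301 215  15  10  62]
........o.oooooooooooooooo..........
..........oooooooooooooooo..........
...........oooooooooooooooo.........
...........oooooooooo...ooo..oo.....
...........ooooooooooooooooo..oo....
...........o..oooooooooo..oo...oo...
...........o.ooooooooooo.oooo.......
.........##oooooooooooooooooo.......
........###.oo.oooooooooooooo.......
.......####.o..oooo.oooooooo........
.......#####...oo####...............
........#####...######..............
...........##########...............
............########................
............#######.................
.............#####..................
..............###...................
....................................
....................................
....................................
....................................
....................................
....................................
....................................
....................................
....................................
....................................
....................................
[-1.2329612   0.87673849  2.92759858] [ 0.05061436  0.17978546 -0.02511397] [0.46109396 0.16627176 0.07486297]
869 893 (7, 9, 59, 61) (6, 8, 60, 62)
```

The pad follows (about 2 px lower) with steady force, and the lid has begun to open. I'll press on towards the stop.

send_rows(steps=[[0,0,0.003,0,-1],[0,0,0.006,0,-1],[0,0,0.009,0,-1],[0,0,0.012,0,-1],[0,0,0.015,0,-1],[0,0,0.018,0,-1],[0,0,0.021,0,-1],[0,0,0.024,0,-1]])

```text
time: 5.5
eef_pos: [0.4614, 0.1663, 0.0514]
tcp_rot: [-0.046, 0.999, -0.0, -0.0]
contact_force: [-1.5, -0.9, 3.1]
opening: -0.002
finger_force: 1.5
```

```bash
python3 - <<'E'
from h import *
b=ctrl.read_camera("scene");cv2.imwrite("pics/k.png",b[:,:,::-1])
c,s,m=blob(b,(22,150,100),(36,255,255),(308,222),14);print(c,s)
for r in range(212,236): print(''.join('#' if m[r,q] else ('o' if b[r,q].max()<70 else '.') for q in range(294,330)))
s=ctrl.get_state();print(s["contact_force"],s["eef_pos"])
t=ctrl.read_camera("top");cv2.imwrite("pics/kt.png",t[:,:,::-1])
cv2.imwrite("pics/kk.png",np.hstack([cv2.resize(i[:,:,::-1],None,fx=3,fy=3) for i in(b[180:310,210:340],t[110:240,150:280])]))
E
```

```text
[307.50877193 223.29824561] [301 219  14  10  57]
.........oooooooooooooooo...........
..........ooooooooooooooo...........
..........oooooooooooooooo..........
..........oooooooooo..o.oo..oo......
..........ooooooooooooooooo..oo.....
..........o..oooooooooo..oo...o.....
..........o.o.ooooooooo.oooo........
.......###..o.oooooooooooooo........
.......####oo.oooooooooooooo........
.......####oo.ooo....oooooo.........
.......#####..o.#####...............
..........##..#######...............
...........##########...............
............#######.................
............######..................
.............###....................
..............#.....................
....................................
....................................
....................................
....................................
....................................
....................................
....................................
[-0.47792557 -0.7478247   1.60446044] [0.46133966 0.16626178 0.0509094 ]
```

View pics/kk.png

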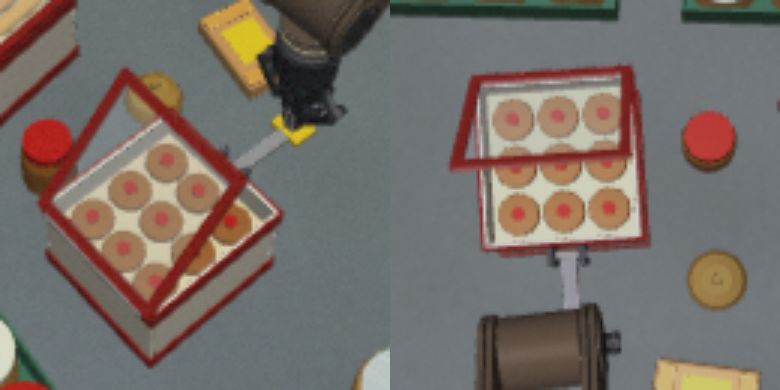

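The lid is well open: its front edge is up in the scene crop at about (125,70)–(45,200) and reaches back over half the bin in the top crop. I'll go the rest of the way to the stop.

send_rows(steps=[[0,0,0.003,0,-1],[0,0,0.006,0,-1],[0,0,0.008,0,-1],[0,0,0.01,0,-1]])

```text
time: 6.0
eef_pos: [0.4623, 0.1664, 0.0419]
tcp_rot: [-0.046, 0.999, 0.0, 0.001]
contact_force: [0.1, -1.1, 2.6]
opening: -0.002
finger_force: 1.0
```

send_rows(steps=[[0,0,0.001,0,-1],[0,0,0.002,0,-1],[0,0,0.003,0,-1],[0,0,0.003,0,-1]])

```text
time: 6.4
eef_pos: [0.4625, 0.1664, 0.0403]
tcp_rot: [-0.046, 0.999, -0.0, 0.001]
contact_force: [-2.3, 0.1, 8.9]
opening: 0.001
finger_force: 4.4
```

The force rise to 9 N at z 0.040 shows the stop is reached. Now I hold.

send_rows(steps=[[0,0,0.001,0,-1],[0,0,0.001,0,-1],[0,0,0.001,0,-1],[0,0,0.001,0,-1],[0,0,0.001,0,-1],[0,0,0.001,0,-1],[0,0,0.001,0,-1],[0,0,0.001,0,-1],[0,0,0.001,0,-1],[0,0,0.001,0,-1],[0,0,0.001,0,-1],[0,0,0.001,0,-1]])

```text
time: 7.6
eef_pos: [0.4625, 0.1664, 0.0401]
tcp_rot: [-0.046, 0.999, -0.0, 0.001]
contact_force: [-4.6, -0.6, 13.2]
opening: 0.004
finger_force: 6.9
```

send_rows(steps=[[0,0,0,0,-1],[0,0,0,0,-1],[0,0,0,0,-1],[0,0,0,0,-1],[0,0,0,0,-1],[0,0,0,0,-1],[0,0,0,0,-1],[0,0,0,0,-1],[0,0,0,0,-1],[0,0,0,0,-1],[0,0,0,0,-1],[0,0,0,0,-1]])

```text
time: 8.8
eef_pos: [0.4625, 0.1664, 0.0402]
tcp_rot: [-0.046, 0.999, -0.0, 0.001]
contact_force: [-5.2, -1.4, 13.3]
opening: -0.003
finger_force: 6.9
```

```bash
python3 - <<'E'
from h import *
t=ctrl.read_camera("top");b=ctrl.read_camera("scene")
cv2.imwrite("pics/l.png",np.hstack([cv2.resize(i[:,:,::-1],None,fx=3,fy=3) for i in(b[180:310,210:340],t[110:240,150:280])]))
s=ctrl.get_state();print(s["contact_force"],s["eef_pos"],s["time"])
E
```

```text
[-4.7408881  -0.77808175 13.41786777] [0.46253627 0.16641381 0.04017877] 8.9
```

View pics/l.png

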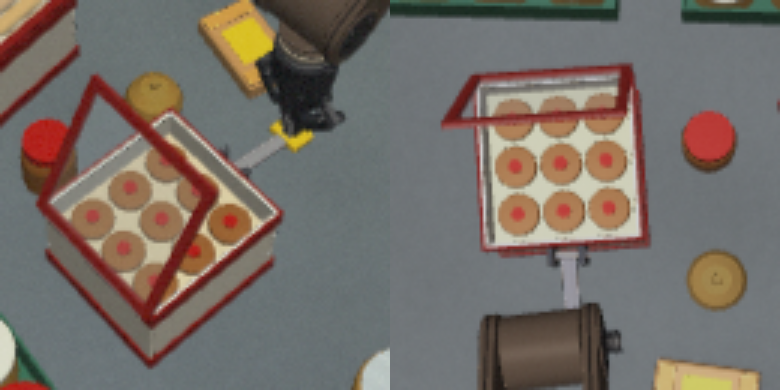

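The lid stands fully open, with its edge far back over the last row of biscuits in the top crop and the pad at its stop. The hold lasted over 2.4 s. Now I ease the lever up at 20 mm/s.

send_rows(steps=[[0,0,-0.001,0,-1],[0,0,-0.002,0,-1],[0,0,-0.003,0,-1],[0,0,-0.005,0,-1],[0,0,-0.007,0,-1],[0,0,-0.009,0,-1],[0,0,-0.011,0,-1],[0,0,-0.013,0,-1],[0,0,-0.015,0,-1],[0,0,-0.017,0,-1],[0,0,-0.019,0,-1],[0,0,-0.021,0,-1]])

```text
time: 10.1
eef_pos: [0.4615, 0.1663, 0.0591]
tcp_rot: [-0.046, 0.999, 0.0, -0.0]
contact_force: [-1.8, -0.5, 2.6]
opening: 0.0
finger_force: 1.3
```

send_rows(steps=[[0,0,-0.002,0,-1],[0,0,-0.004,0,-1],[0,0,-0.006,0,-1],[0,0,-0.008,0,-1],[0,0,-0.01,0,-1],[0,0,-0.012,0,-1],[0,0,-0.014,0,-1],[0,0,-0.016,0,-1],[0,0,-0.018,0,-1],[0,0,-0.02,0,-1],[0,0,-0.022,0,-1],[0,0,-0.024,0,-1]])

```text
time: 11.3
eef_pos: [0.4616, 0.1663, 0.083]
tcp_rot: [-0.046, 0.999, -0.0, 0.0]
contact_force: [2.6, 1.2, 2.3]
opening: 0.001
finger_force: 1.5
```

send_rows(steps=[[0,0,-0.002,0,-1],[0,0,-0.004,0,-1],[0,0,-0.006,0,-1],[0,0,-0.008,0,-1],[0,0,-0.01,0,-1],[0,0,-0.012,0,-1],[0,0,-0.014,0,-1],[0,0,-0.016,0,-1]])

```text
time: 12.1
eef_pos: [0.4603, 0.1662, 0.0981]
tcp_rot: [-0.046, 0.999, -0.0, -0.001]
contact_force: [0.5, -0.3, -0.2]
opening: 0.005
finger_force: 0.0
```

Contact is gone. I'll retreat upward, then away from the bin.

send_rows(steps=[[0,0,-0.005,0,-1],[0,0,-0.015,0,-1],[0,0,-0.03,0,-1],[0,0,-0.05,0,-1],[0,0,-0.07,0,-1],[0,0,-0.09,0,-1],[0,0,-0.1,0,-1],[0.01,0.03,-0.11,0,-1],[0.02,0.07,-0.11,0,-1],[0.02,0.1,-0.11,0,-1],[0.02,0.11,-0.11,0,-1],[0.02,0.11,-0.11,0,-1]])

```text
time: 13.3
eef_pos: [0.4311, 0.2747, 0.2086]
tcp_rot: [-0.047, 0.999, -0.0, -0.0]
contact_force: [-0.6, -0.2, -0.1]
opening: -0.001
finger_force: 0.0
```

```bash
python3 - <<'E'
from h import *
for n in("top","scene"):
    a=cv2.imread(f"pics/{n}0.png")[:,:,::-1];b=ctrl.read_camera(n);cv2.imwrite(f"pics/z{n}.png",b[:,:,::-1])
    d=cv2.medianBlur((cv2.absdiff(a,b).max(2)>40).astype(np.uint8),3)
    k,l,s,c=cv2.connectedComponentsWithStats(d);print(n,s[1:].tolist())
m=lambda i:cv2.inRange(cv2.cvtColor(i,cv2.COLOR_BGR2HSV),(0,120,60),(8,255,255))[125:200,170:245]
for f in("top0","ztop"):
    q=m(cv2.imread(f"pics/{f}.png"));print(cv2.countNonZero(q),cv2.boundingRect(q))
print(ctrl.get_state()["contact_force"])
E
```

```text
top [[118, 218, 119, 166, 8463], [0, 282, 118, 102, 6248], [2, 345, 3, 3, 8], [251, 350, 16, 5, 36], [280, 359, 4, 10, 25], [252, 360, 7, 5, 19], [276, 373, 11, 11, 69]]
scene [[390, 0, 103, 88, 2850], [490, 12, 18, 22, 214], [456, 19, 8, 11, 48], [457, 29, 15, 32, 87], [483, 29, 22, 25, 204], [480, 39, 1, 1, 1], [455, 40, 2, 2, 3], [478, 41, 2, 3, 4], [441, 45, 9, 19, 66], [457, 44, 1, 1, 1], [477, 45, 1, 1, 1], [449, 47, 63, 232, 5885], [477, 52, 2, 1, 2], [480, 57, 1, 1, 1], [464, 64, 1, 1, 1], [477, 64, 1, 1, 1], [421, 66, 21, 40, 219], [461, 66, 1, 1, 1], [463, 66, 1, 1, 1], [379, 71, 36, 24, 405], [357, 90, 9, 7, 38], [411, 94, 11, 16, 82], [352, 100, 3, 5, 9], [386, 100, 2, 2, 3], [474, 101, 1, 1, 1], [475, 103, 1, 1, 1], [477, 104, 1, 1, 1], [494, 105, 9, 13, 71], [473, 107, 1, 2, 2], [378, 108, 63, 42, 1027], [421, 109, 3, 2, 4], [441, 113, 4, 5, 11], [471, 112, 2, 2, 3], [472, 114, 7, 9, 30], [492, 114, 1, 1, 1], [349, 117, 12, 18, 94], [480, 117, 2, 3, 5], [407, 119, 6, 3, 14], [489, 119, 1, 1, 1], [360, 125, 21, 11, 80], [475, 125, 1, 1, 1], [486, 124, 1, 1, 1], [369, 128, 3, 3, 6], [476, 133, 3, 2, 5], [505, 138, 3, 4, 9], [482, 141, 7, 7, 31], [350, 147, 24, 14, 188], [482, 150, 4, 3, 5], [329, 155, 50, 61, 1363], [488, 154, 1, 2, 2], [362, 206, 2, 3, 5], [472, 226, 3, 4, 10]]
869 (7, 9, 59, 61)
865 (7, 9, 59, 61)
[ 0.09289513 -0.23788447  0.07183936]
```

Only robot pixels changed. The lid outline is as it was at the start and nothing is touching.

```bash
python3 -c "
from plant import ctrl
print(ctrl.sign_off())"
```

```text
the job is handed in; nothing more can be done
None
```

I pressed the round-biscuit bin's lever to its stop, held the lid fully open for about 2.5 s, eased it shut at about 20 mm/s and handed the job in; before/after pictures show the lid shut and nothing else on the counter moved, but no verdict came back.

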